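Dress the slotted strut for the pump test

TASK

Get the slotted strut ready for mounting the pump: put every hammer-head stud on the bench into the slot at a scribed station (any station, one stud each), flange down on the lips, and turn it a quarter turn so that its head is caught crosswise under both lips and its wing stands straight across the strut. Also set the clip cap over its place at the end of the strut and press it down evenly until every corner has clicked and it lies fully home on the lips. Leave the brass ring and the tray where they are.

Things in the scene. Friction and masses are not known exactly. Their poses are not given: they have to be found in the camera images.
- rail: Fixed slotted steel strut, 84 (own x) x 440 (own y) x 40 mm tall, origin at its underside's centre, z up. Slot 34 mm wide along own y in the top between lips 6 mm thick; inside 72 mm wide, 28 deep. A stud's head enters long side along the slot until the flange rests on the lips (stud origin 20 mm above rail origin), then turns either way, 2 mm below the lips. Caught studs can slide along the slot.
- station0 (a point): Stud station: a scribed black line across both lips of the rail; the point lies on the slot's centre line, level with the top of the lips. The four stations are 70 mm apart along the slot.
- station1 (a point): Stud station: a scribed black line across both lips of the rail; the point lies on the slot's centre line, level with the top of the lips. The four stations are 70 mm apart along the slot.
- station2 (a point): Stud station: a scribed black line across both lips of the rail; the point lies on the slot's centre line, level with the top of the lips. The four stations are 70 mm apart along the slot.
- station3 (a point): Stud station: a scribed black line across both lips of the rail; the point lies on the slot's centre line, level with the top of the lips. The four stations are 70 mm apart along the slot.
- cap_seat (a point): Middle of the cap's place at the +y end of the rail, on the slot's centre line, where the lips are painted grey, level with their top, 150 mm from the rail's middle and 120 mm from the nearest station (station3). Four brass sprung bumps stand 3.5 mm out of the rail's sides there, 40 mm either way along the rail, 26 mm above its underside.
- stud0: Hammer-head stud standing on its head, 350 g; may be absent. Upward from the origin (centre of head's underside): dark steel head 60 (own x) x 30 (own y) x 12 mm; round neck 30 mm across, 8 tall; round steel flange 56 mm across, 20 to 26 mm up; black wing grip 52 (own x) x 12 (own y) mm, 26 to 64 mm up. Head and wing are long the same way (own x). z up.
- stud1: Hammer-head stud standing on its head, 350 g; may be absent. Upward from the origin (centre of head's underside): dark steel head 60 (own x) x 30 (own y) x 12 mm; round neck 30 mm across, 8 tall; round steel flange 56 mm across, 20 to 26 mm up; black wing grip 52 (own x) x 12 (own y) mm, 26 to 64 mm up. Head and wing are long the same way (own x). z up.
- stud2: Hammer-head stud standing on its head, 350 g; may be absent. Upward from the origin (centre of head's underside): dark steel head 60 (own x) x 30 (own y) x 12 mm; round neck 30 mm across, 8 tall; round steel flange 56 mm across, 20 to 26 mm up; black wing grip 52 (own x) x 12 (own y) mm, 26 to 64 mm up. Head and wing are long the same way (own x). z up.
- stud3: Hammer-head stud standing on its head, 350 g; may be absent. Upward from the origin (centre of head's underside): dark steel head 60 (own x) x 30 (own y) x 12 mm; round neck 30 mm across, 8 tall; round steel flange 56 mm across, 20 to 26 mm up; black wing grip 52 (own x) x 12 (own y) mm, 26 to 64 mm up. Head and wing are long the same way (own x). z up.
- cap: Grey plastic clip cap, 160 g, origin under its centre, z up. Plate 103 (own x) x 130 (own y), top at 31 mm; side skirts with a bead along the lower edge (87 mm between, 111 over beads); grip rib 14 (x) x 70 (y), 31 to 61 mm up. Goes on with y along the rail, either way round; rests on the bumps about 13 mm high, each corner clicks at about 5 N. Home: origin 13 mm above rail's.
- corner_a (a point): (-x, -y) in the cap's own axes: a corner point at the underside of its plate, 45 mm (x) and 55 mm (y) from the middle, 27 mm above the cap's origin. Pressing on the plate (4 mm thick) above it clicks that corner. Home: level with the top of the lips, 40 mm above the rail's origin.
- corner_b (a point): (-x, +y) in the cap's own axes: a corner point at the underside of its plate, 45 mm (x) and 55 mm (y) from the middle, 27 mm above the cap's origin. Pressing on the plate (4 mm thick) above it clicks that corner. Home: level with the top of the lips, 40 mm above the rail's origin.
- corner_c (a point): (+x, -y) in the cap's own axes: a corner point at the underside of its plate, 45 mm (x) and 55 mm (y) from the middle, 27 mm above the cap's origin. Pressing on the plate (4 mm thick) above it clicks that corner. Home: level with the top of the lips, 40 mm above the rail's origin.
- corner_d (a point): (+x, +y) in the cap's own axes: a corner point at the underside of its plate, 45 mm (x) and 55 mm (y) from the middle, 27 mm above the cap's origin. Pressing on the plate (4 mm thick) above it clicks that corner. Home: level with the top of the lips, 40 mm above the rail's origin.
- bush: Bystander: heavy brass ring 54 mm across, 45 mm tall, standing among the studs; origin under its centre.
- tin: Bystander: open aluminium tray 110 x 130 x 40 mm; origin under its centre. The tray lies off one end of the rail and the cap off the other.

How it is judged (in metres and radians):
At the end, for the whole second after the job is handed in: Every stud present is upright within 12 mm of a station, flange on the lips (to 2.5 mm), head and wing within 0.3 rad of straight across the rail; the cap lies along the rail within 12 mm of its place, all corners within 2.5 mm of fully down; all at rest ((horizontal distance between stud0 and station0 below 0.012 m or horizontal distance between stud0 and station1 below 0.012 m or horizontal distance between stud0 and station2 below 0.012 m or horizontal distance between stud0 and station3 below 0.012 m) and z of stud0 in the frame of rail between 0.0165 and 0.0225 m and angle between the x axis of each of stud0, stud1, stud2, stud3 and the x axis of rail, either way round below 0.3 rad and angle between each of stud0, stud1, stud2, stud3's own z axis and vertical below 0.08 rad and linear speed of each of stud0, stud1, stud2, stud3, cap below 0.02 m/s and (horizontal distance between stud1 and station0 below 0.012 m or horizontal distance between stud1 and station1 below 0.012 m or horizontal distance between stud1 and station2 below 0.012 m or horizontal distance between stud1 and station3 below 0.012 m) and z of stud1 in the frame of rail between 0.0165 and 0.0225 m and (horizontal distance between stud2 and station0 below 0.012 m or horizontal distance between stud2 and station1 below 0.012 m or horizontal distance between stud2 and station2 below 0.012 m or horizontal distance between stud2 and station3 below 0.012 m) and z of stud2 in the frame of rail between 0.0165 and 0.0225 m and (horizontal distance between stud3 and station0 below 0.012 m or horizontal distance between stud3 and station1 below 0.012 m or horizontal distance between stud3 and station2 below 0.012 m or horizontal distance between stud3 and station3 below 0.012 m) and z of stud3 in the frame of rail between 0.0165 and 0.0225 m and z of each of corner_a, corner_b, corner_c, corner_d in the frame of rail below 0.0425 m and horizontal distance between cap and cap_seat below 0.012 m and angle between the y axis of cap and the y axis of rail, either way round below 0.08 rad and angle between cap's own z axis and vertical below 0.06 rad); the robot touches nothing.
It fails at once if the brass ring is moved more than 5 cm or tipped (distance of bush from where it was at the start of the episode above 0.05 m or angle between bush's own z axis and vertical above 0.5 rad).
It fails at once if the tray is moved more than 5 cm or tipped (distance of tin from where it was at the start of the episode above 0.05 m or angle between tin's own z axis and vertical above 0.5 rad).
Of stud0, stud1, stud2, stud3 only 3 to 4 are there at a start; the rules pass over those that are not, and their reading is None.
At some moment in a run one of stud0, stud1, stud2, stud3, cap may be knocked a few centimetres aside while the robot is not near it.
It also fails if it takes over 210 s, if anything falls off the work surface, if the arm or the gripper's body presses on something with over 40 N, if the wrist force passes 120 N, or if a joint passes its speed limit or range.

ROBOT

A 6-joint arm with a two-finger parallel gripper is mounted at the origin on the work surface. World frame = base frame: x ahead of the robot, y to its left, z up, the work surface at z = 0. Lengths are in mm, angles in rad, forces in N, time in s.
With the tool pointing down it reaches from about 275 to 825 mm from the base axis. Payload 4.9 kg.
Tool frame: the origin (TCP) lies at the very end of the fingers, on their centre line; the grasp point (between the pads) lies 19 mm behind it; z points along the fingers, y is the direction in which the jaws open and shut (so a half turn about z gives the same grasp; the last joint's range is limited). The gripper opens to 85 mm and grips with 20 to 120 N. Pads are 22 mm wide; open, the fingers measure 114 mm over their backs; the gripper's body (76 mm by 85 mm) begins 54 mm behind the grasp point. The pads swing forward as they close: fully open they stand 13 mm farther back than shut.
Start: joints at [-1.345, 0.326, -0.193, 1.052, 0, 1.437], TCP at [193.661, -514.795, 231.281] pointing down, gripper open.
Joint ranges: [-2.65, 2.65], [-0.97, 1.79], [-1.3, 1.35], [-1.93, 2.1], [-1.47, 1.37], [-3.14, 3.14]. Speed limits (rad/s): [2.57, 2.57, 3.14, 3.14, 3.14, 3.14].

INTERFACE

Orientations are given as [roll, pitch, yaw] about the fixed x, y, z axes, in that order (R = Rz(yaw) Ry(pitch) Rx(roll)).
In Python, from bench import bot, solve_ik, imaging gives the robot as it stands. Calls block until the motion is done:
- bot.move_ptp(position, orientation): joint-space move of the TCP to a pose.
- bot.movel(position, rot=None, max_speed=150, threshold=None): straight line of the TCP; rot=None keeps the orientation; max_speed is the mean speed in mm/s. With threshold (N) it stops when the force on the tool has changed by that much, and returns True; else False.
- bot.move_j(angles): joint-space move.
- bot.grip(opening, effort=None): opening from 0.0 (shut) to 1.0 (fully open); effort is the grip in N (None keeps the last); returns when the fingers have stopped.
- bot.dwell(seconds).
- solve_ik(position, orientation): joint angles nearest the present ones, or None.
- bot.get_state(): the state.
- imaging.capture(name): name is "scene" or "top" or "wrist"; returns the picture (400x640x3 uint8, blue, green, red); there is no depth.
- imaging.camera_model(name): a dict with "K" (3x3 intrinsics, pixels), "position" and "rotation" of the camera in the world. Camera axes: x right, y up, looking along -z (the intrinsics and any distortion apply to the point x, -y, -z); pixel columns grow to the right and rows downward; lengths in mm; the calibration is good to about 2 mm. The wrist camera is an equidistant fisheye: a pixel r from the principal point sees the ray r / f radians off the axis. A picture is of the moment at which its call begins: read the wrist's pose just before it. camera_model takes no time and is no camera call; for the wrist camera it gives the pose at the moment of the call.
A pose or a line that the arm cannot do raises bot.IKError and nothing moves.
- bot.sign_off(): hands the job in, once; it reports no verdict.
The state is a dict: "t": time; "qpos": joint angles; "joint_velocities": joint speeds; "effort": joint torques, N m; "tcp_pos": TCP position; "orientation": TCP orientation; "contact_force": force on the tool from outside, world axes, zero at the start; "wrist_torque": the same for the moment, N m; "opening": opening from 0.0 (shut) to 1.0 (fully open).
Only numpy, scipy, OpenCV 4.12 (cv2) and the standard library are available. Lean on these libraries where they do the work, as an engineer would, in place of code of your own. Each camera call takes 0.05 s, during which the arm holds its last target.

## Working session

There is one attempt and no reset: what is moved stays moved. The work goes in short steps, each a Python script; the robot and the scene stay as the last script left them, time stands still between calls to the robot, and variables do not carry over. Pictures are saved under pics/ and viewed, and the job is handed in when it is done.

```bash
ls; mkdir -p pics
python3 - <<'E'
from bench import bot, solve_ik, imaging
import cv2
print(bot.get_state())
for n in ("scene","top","wrist"):
    cv2.imwrite(f"pics/a_{n}.png",imaging.capture(n)); print(n,imaging.camera_model(n))
E
```

```text
pics
{'t': 0.0, 'qpos': array([-1.34521132e+00,  3.26954780e-01, -1.93572123e-01,  1.05199176e+00,
        1.16630907e-06,  1.43660285e+00]), 'joint_velocities': array([ 6.45532044e-04, -7.41799248e-04,  3.94786202e-04,  1.38808177e-03,
       -1.22921641e-04, -7.49565966e-05]), 'effort': array([-1.51507931e-03, -4.43398869e+01,  2.62443066e+01,  1.53671595e-02,
       -3.04921850e-04,  1.07568601e-05]), 'tcp_pos': array([ 193.52201743, -514.21779287,  230.50035869]), 'orientation': array([-3.13988596e+00, -2.31588630e-04,  3.59778278e-01]), 'contact_force': array([-0.39041566,  0.35535291,  0.28907271]), 'wrist_torque': array([ 0.02313274, -0.00906562,  0.01381038]), 'opening': 0.9969537699669334}
scene {'K': array([[509.23329386,   0.        , 322.51442956],
       [  0.        , 509.23329386, 206.55933805],
       [  0.        ,   0.        ,   1.        ]]), 'position': array([ 900.66965078, -657.77386394, 1059.02516742]), 'rotation': array([ 0.64056168, -0.01805358,  0.5054487 ])}
top {'K': array([[372.92730121,   0.        , 318.89952222],
       [  0.        , 372.92730121, 197.37931675],
       [  0.        ,   0.        ,   1.        ]]), 'position': array([ 430.9945947 ,    3.64408907, 1027.02427552]), 'rotation': array([ 0.12292076, -0.0039143 , -1.55668542])}
wrist {'K': array([[309.70691629,   0.        , 322.77077159],
       [  0.        , 309.70691629, 198.33805208],
       [  0.        ,   0.        ,   1.        ]]), 'position': array([ 267.17817779, -486.48592119,  373.73661268]), 'rotation': array([-3.09641740e-01,  5.87786471e-04, -1.21027536e+00])}
```

View pics/a_top.png

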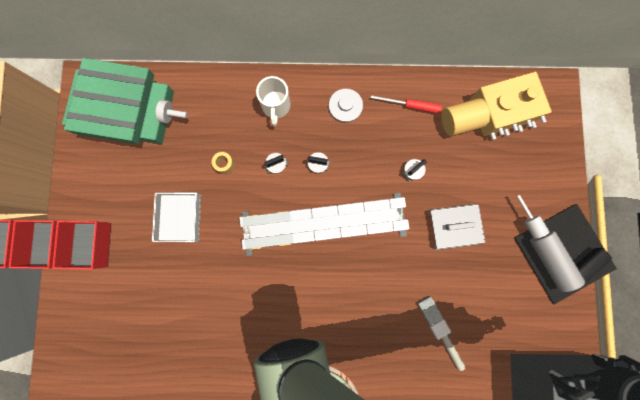

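View pics/a_scene.png

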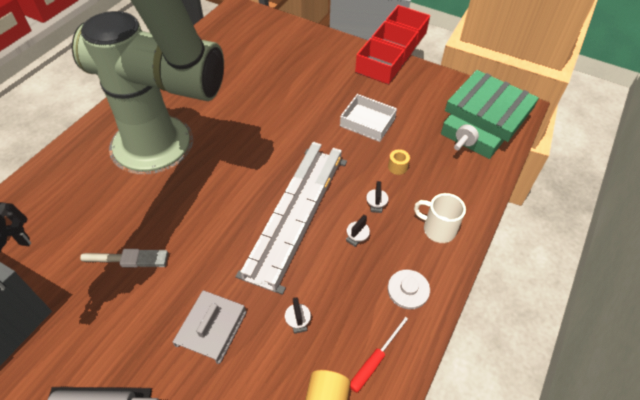

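```bash
cat > h.py <<'E'
from bench import bot, solve_ik, imaging
import cv2, numpy as np
from scipy.spatial.transform import Rotation as Ro
def proj(n,P,cm=None):
    cm=cm or imaging.camera_model(n); K=cm["K"]
    R=Ro.from_euler('xyz',cm["rotation"]).as_matrix()
    p=(np.atleast_2d(P)-cm["position"])@R; p=p*[1,-1,-1]
    if n=="wrist":
        r=np.hypot(p[:,0],p[:,1]); th=np.arctan2(r,p[:,2]); s=th/np.maximum(r,1e-9)
        q=p[:,:2]*s[:,None]
    else: q=p[:,:2]/p[:,2:]
    return q*K[0,0]+K[:2,2]
def ray(n,uv,cm=None):
    cm=cm or imaging.camera_model(n); K=cm["K"]
    R=Ro.from_euler('xyz',cm["rotation"]).as_matrix()
    q=(np.atleast_2d(uv)-K[:2,2])/K[0,0]
    if n=="wrist":
        th=np.linalg.norm(q,axis=1); s=np.sinc(th/np.pi)
        d=np.c_[q*s[:,None],np.cos(th)]
    else: d=np.c_[q,np.ones(len(q))]
    return cm["position"],(d*[1,-1,-1])@R.T
def unproj(n,uv,z,cm=None):
    o,d=ray(n,uv,cm); t=(z-o[2])/d[:,2]; return o+d*t[:,None]
def crop(im,x0,y0,x1,y1,s,f):
    c=cv2.resize(im[y0:y1,x0:x1],None,fx=s,fy=s,interpolation=cv2.INTER_CUBIC); cv2.imwrite(f,c)
E
python3 - <<'E'
import cv2
from h import crop
im=cv2.imread('pics/a_top.png')
crop(im,200,140,360,260,5,'pics/b1.png'); crop(im,340,140,500,260,5,'pics/b2.png')
E
```

```text
(no output)
```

View pics/a_wrist.png

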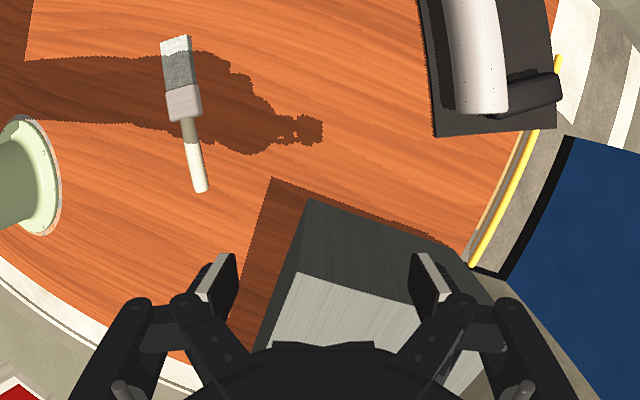

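```bash
sleep 3
```

```text
(no output)
```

View pics/b1.png

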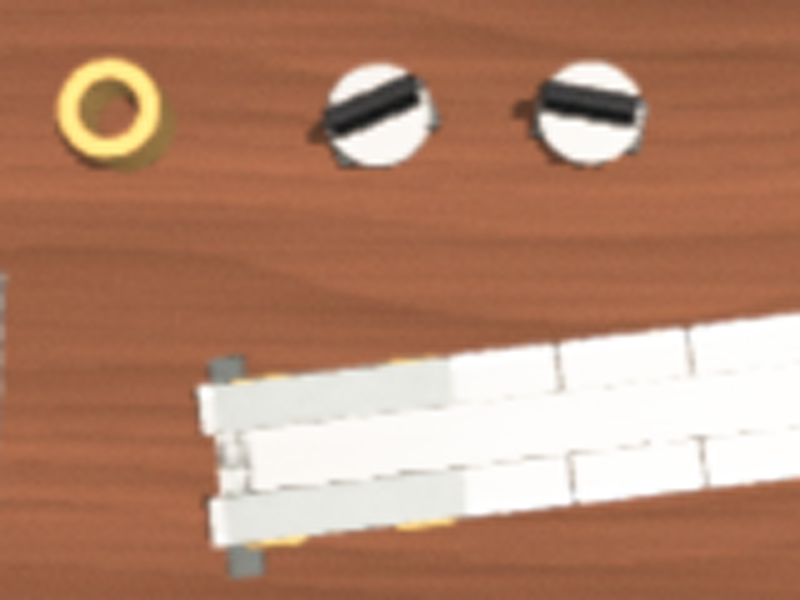

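View pics/b2.png

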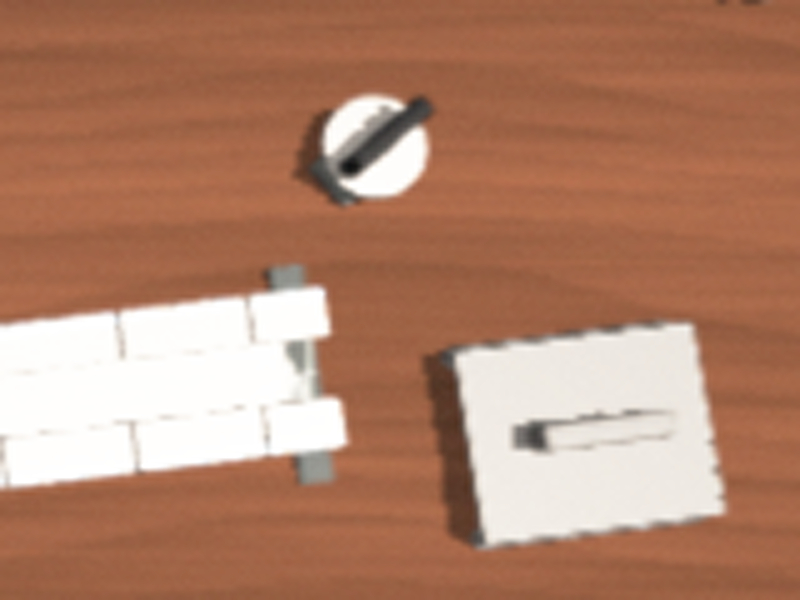

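Run:
```python
from h import *
np.set_printoptions(precision=1,suppress=True)
u=lambda c,pts:np.array(pts)/5+np.array([[200,140],[340,140]][c])
C=np.vstack([u(0,[(200,385),(212,547)]),u(1,[(325,288),(346,445)])])
P=unproj("top",C,40);print(P);print(np.linalg.norm(P[0]-P[1]),np.linalg.norm(P[2]-P[3]),np.linalg.norm(P[0]-P[2]))
L=np.vstack([u(0,[(560,367),(572,477),(690,351),(703,463)]),u(1,[(120,335),(133,448),(250,319),(265,428)])])
S=unproj("top",L,40);S=(S[::2]+S[1::2])/2;print(S,np.diff(S,axis=0))
mid=P.mean(0);d=(P[0]+P[1]-P[2]-P[3])/2;yaw=np.arctan2(-d[0],d[1]);print(mid,yaw)
print(unproj("top",np.vstack([u(0,[(380,113),(590,112)]),u(1,[(376,146)])]),26))
W=unproj("top",np.vstack([u(0,[(327,122),(417,86)]),u(0,[(541,94),(637,110)]),u(1,[(345,165),(425,103)])]),64);print(W,(W[::2]+W[1::2])/2,W[::2]-W[1::2])
c=unproj("top",u(1,[(455,350),(692,323),(723,510),(483,545)]),31);print(c,c.mean(0),np.diff(c,axis=0))
c=unproj("top",u(1,[(545,440),(678,422)]),61);print(c)
for n in ["scene"]:
  print(proj(n,[[mid[0],mid[1],40]]+[s for s in S]))
```

```text
[[ 497.6  209.6   40. ]
 [ 412.8  199.9   40. ]
 [ 555.7 -228.3   40. ]
 [ 472.3 -238.2   40. ]]
85.38731568313729 84.02476418162854 441.75787835806034
[[ 480.9   15.6   40. ]
 [ 489.8  -53.4   40. ]
 [ 499.  -122.2   40. ]
 [ 509.6 -191.8   40. ]] [[  8.9 -68.9   0. ]
 [  9.2 -68.8   0. ]
 [ 10.6 -69.6   0. ]]
[484.6 -14.2  40. ] 0.1335337279054205
[[ 648.8  120.1   26. ]
 [ 651.1    5.3   26. ]
 [ 636.1 -260.6   26. ]]
[[ 635.3  143.4   64. ]
 [ 655.4   96.6   64. ]
 [ 652.    31.2   64. ]
 [ 644.2  -19.5   64. ]
 [ 618.  -234.1   64. ]
 [ 651.8 -276.8   64. ]] [[ 645.3  120.    64. ]
 [ 648.1    5.8   64. ]
 [ 634.9 -255.5   64. ]] [[-20.   46.8   0. ]
 [  7.8  50.7   0. ]
 [-33.9  42.7   0. ]]
[[ 524.4 -299.7   31. ]
 [ 540.8 -427.7   31. ]
 [ 441.1 -440.3   31. ]
 [ 420.9 -312.2   31. ]] [ 481.8 -370.    31. ] [[  16.4 -127.9    0. ]
 [ -99.7  -12.7    0. ]
 [ -20.2  128.1    0. ]]
[[ 475.5 -336.2   61. ]
 [ 485.8 -405.4   61. ]]
[[294.2 204.7]
 [299.  196. ]
 [287.8 216.6]
 [276.1 238.6]
 [263.9 262.6]]
```

Run:
```python
import cv2
from h import crop
im=cv2.imread('pics/a_scene.png')
crop(im,230,140,430,290,4,'pics/c1.png'); crop(im,160,240,360,380,4,'pics/c2.png')
```

```text
(no output)
```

View pics/c1.png

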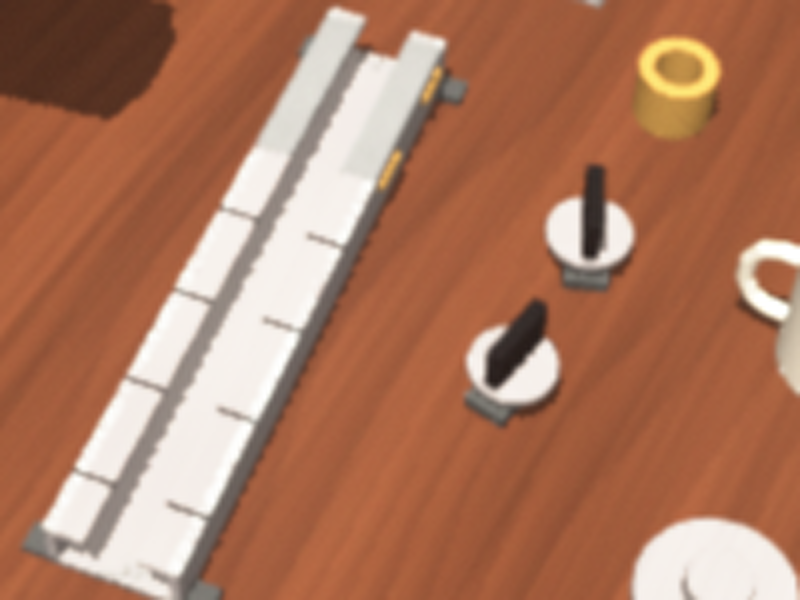

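View pics/c2.png

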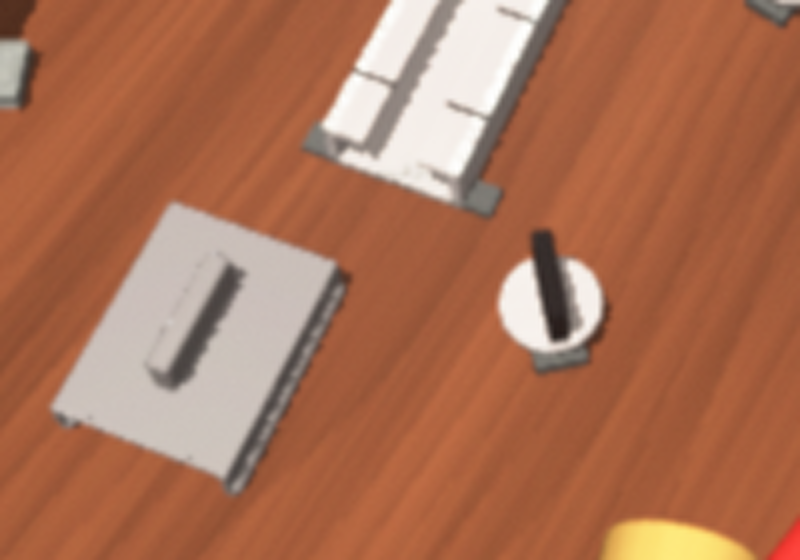

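Run:
```python
from h import *
np.set_printoptions(precision=1,suppress=True)
u=lambda pts,o:np.array(pts)/4+np.array(o)
print(unproj("scene",u([(282.5,226.5),(237.5,309.5),(190,399),(140,494)],(230,140)),40))
print(unproj("scene",u([(590,233),(513,367)],(230,140)),26),unproj("scene",u([(551,304)],(160,240)),26))
print(unproj("scene",u([(596,168),(541,303)],(230,140)),64),unproj("scene",u([(541,233)],(160,240)),64))
print(unproj("scene",u([(172,202),(340,265),(233,485),(53,410)],(160,240)),31).mean(0))
```

```text
[[ 485.6   15.8   40. ]
 [ 494.3  -53.4   40. ]
 [ 503.6 -123.3   40. ]
 [ 513.1 -192.6   40. ]]
[[653.8 118.4  26. ]
 [657.1   1.2  26. ]] [[ 641.2 -261.9   26. ]]
[[644.  139.   64. ]
 [660.   26.9  64. ]] [[ 625.2 -243.8   64. ]]
[ 488.9 -372.    31. ]
```

```bash
cat >> h.py <<'E'
PI=np.pi
def down(y): return [PI,0,(y+PI)%(2*PI)-PI]
def st(): 
    s=bot.get_state(); return s
E
python3 - <<'E'
from h import *
np.set_printoptions(precision=2,suppress=True)
q=solve_ik([470,-60,300],down(.132+PI));print(q)
bot.move_ptp([470,-60,300],down(.132+PI))
bot.grip(0.0,40)
print(st()['t'],st()['tcp_pos'])
cm=imaging.camera_model("wrist");im=imaging.capture("wrist");print(cm)
cv2.imwrite('pics/w1.png',im);np.save('cm1.npy',cm,allow_pickle=True)
print(st()['t'],st()['contact_force'])
E
```

```text
[-0.28  0.14 -0.25  1.17  0.   -0.41]
2.8583 [470.02 -59.97 300.02]
{'K': array([[309.71,   0.  , 322.77],
       [  0.  , 309.71, 198.34],
       [  0.  ,   0.  ,   1.  ]]), 'position': array([392.94, -69.73, 443.05]), 'rotation': array([-0.31,  0.  ,  1.7 ])}
2.9083 [ 0.04 -0.29  1.  ]
```

View pics/w1.png

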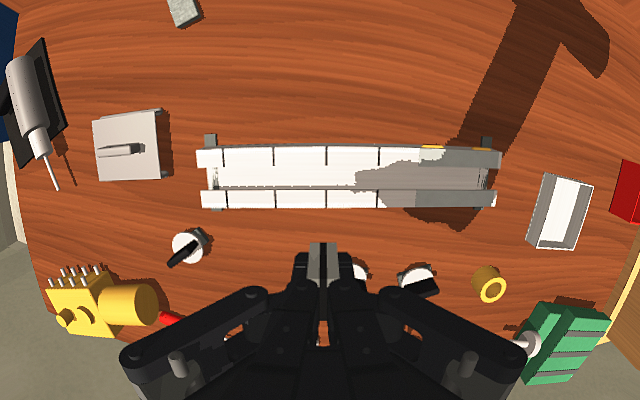

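Run:
```python
from h import *
np.set_printoptions(precision=1,suppress=True)
cm=np.load('cm1.npy',allow_pickle=True).item()
im=cv2.imread('pics/w1.png'); crop(im,190,130,350,220,5,'pics/w1a.png'); crop(im,340,130,500,220,5,'pics/w1b.png')
R=Ro.from_euler('z',.132).as_matrix()
S=np.array([[487.1,-13.9,0]])+np.array([[0,y,40] for y in(30,-40,-110,-180)]+[[a*42,b*220,40] for a in(-1,1) for b in(-1,1)])@R.T
print(S[:4]);p=proj("wrist",S,cm);print(p); 
for (x,y) in p: 
    cv2.circle(im,(round(x),round(y)),1,(0,0,255),-1)
crop(im,190,130,350,220,5,'pics/w1a.png'); crop(im,340,130,500,220,5,'pics/w1b.png')
```

```text
[[ 483.2   15.8   40. ]
 [ 492.4  -53.6   40. ]
 [ 501.6 -122.9   40. ]
 [ 510.8 -192.3   40. ]]
[[376.8 178.2]
 [325.1 178. ]
 [273.3 178.1]
 [224.2 178.6]
 [195.4 149.7]
 [501.2 152.9]
 [201.3 206.9]
 [493.7 206.7]]
```

View pics/w1a.png

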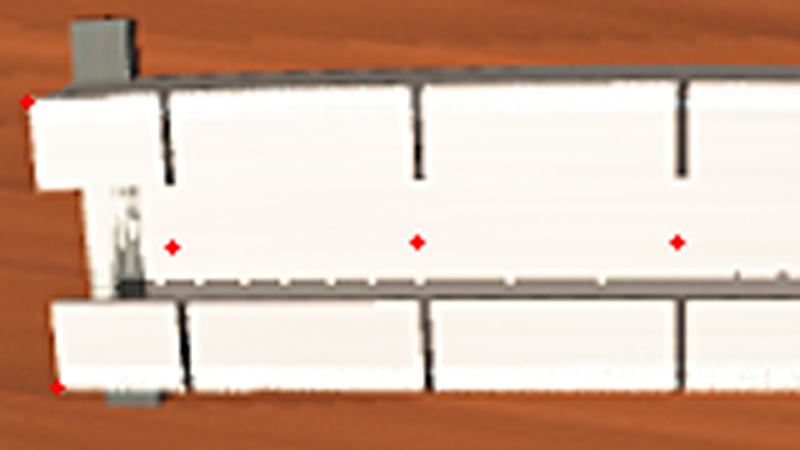

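View pics/w1b.png

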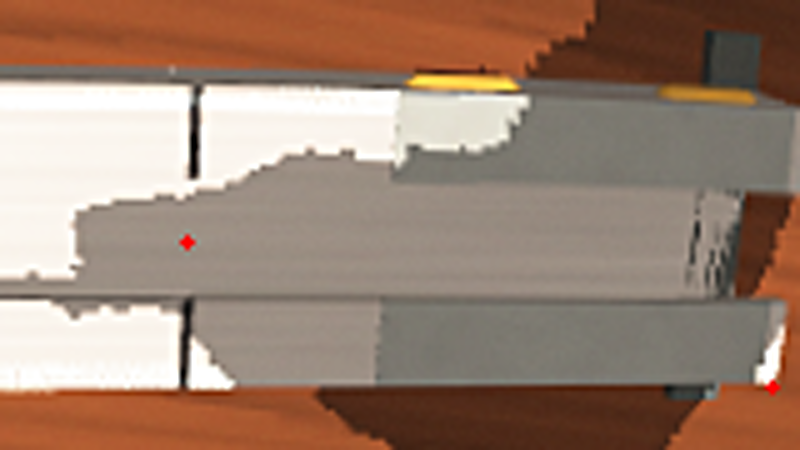

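```bash
cat >> h.py <<'E'
O=np.array([487.1,-13.0]); YAW=.132
def rw(x,y,z,o=None,yaw=None):
    o=O if o is None else o; a=YAW if yaw is None else yaw
    c,s=np.cos(a),np.sin(a)
    return [o[0]+c*x-s*y,o[1]+s*x+c*y,z]
def wr(p):
    c,s=np.cos(YAW),np.sin(YAW); d=np.array(p)[:2]-O
    return np.array([c*d[0]+s*d[1],-s*d[0]+c*d[1]])
E
python3 - <<'E'
from h import *
np.set_printoptions(precision=2,suppress=True)
def probe(y):
    bot.move_ptp(rw(0,y,70),down(YAW+PI))
    print('dn',bot.movel(rw(0,y,30),max_speed=80,threshold=6))
    s=st();print(s['tcp_pos'],s['contact_force'])
    for sg in(1,-1):
        h=bot.movel(rw(sg*12,y,30),max_speed=20,threshold=3); s=st()
        print(sg,h,wr(s['tcp_pos']),s['contact_force'])
        bot.movel(rw(0,y,30),max_speed=60)
    bot.movel(rw(0,y,70),max_speed=150)
probe(-100);probe(70)
print(st()['t'])
E
```

```text
dn False
[ 500.56 -112.17   30.33] [-0.48 -0.57 -0.03]
1 True [  4.31 -99.8 ] [ 0.36  0.1  -0.02]
-1 True [  -7.32 -100.02] [ 0.84 -0.49  1.24]
dn False
[478.06  55.93  29.98] [-0.49 -0.44  1.1 ]
1 True [ 3.71 70.08] [ 1.41 -1.01 -0.21]
-1 True [-7.82 70.01] [0.6  1.01 0.35]
9.4
```

```bash
sed -i 's/^O=.*/O=np.array([485.29,-13.24]); YAW=.1352/' h.py
cat >> h.py <<'E'
def yw(a,x,y,pref=0.0):
    j1=np.arctan2(y,x); c=[a+k*PI for k in range(-4,5)]
    return min(c,key=lambda v:abs(j1-v+PI-pref))
def pick(x,y,w):
    """squeeze to centre along wing, then grasp across"""
    bot.grip(1.0,25)
    ys=yw(w+PI/2,x,y); yg=yw(w,x,y)
    # squeeze yaw within 90 deg of grasp yaw
    if abs(ys-yg)>PI/2+.01: ys=yg+(PI/2 if ys>yg else -PI/2)
    bot.move_ptp([x,y,110],down(ys)); 
    print('dn',bot.movel([x,y,30],max_speed=100,threshold=8), st()['tcp_pos'])
    bot.grip(0.3,25); print('sq opening',st()['opening'])
    bot.grip(1.0,25)
    bot.movel([x,y,30.5],down(yg),max_speed=30)
    bot.grip(0.0,100); print('grasp opening',st()['opening'],'t',st()['t'])
def snap(n,f):
    im=imaging.capture(n); cv2.imwrite('pics/'+f,im); return im
E
python3 - <<'E'
from h import *
np.set_printoptions(precision=2,suppress=True)
x,y,w=637.5,-261,2.242
snap("top","d0.png")
for k in(0,PI/2): print(yw(w+k,x,y), solve_ik([x,y,30],down(yw(w+k,x,y))))
pick(x,y,w)
bot.movel([x,y,60],max_speed=100)
snap("scene","d1.png");snap("wrist","d2.png");print(st()['opening'],st()['contact_force'],st()['tcp_pos'])
E
```

```text
2.242 [-0.5   0.75 -0.02  0.8   0.    0.4 ]
3.8127963267948966 [-0.5   0.75 -0.02  0.8   0.   -1.17]
dn False [ 638.07 -261.24   30.71]
sq opening 0.6067469570629496
grasp opening 0.12737084118601996 t 15.7583
0.12673499340793795 [ 0.12 -0.01 -3.42] [ 636.91 -260.68   59.21]
```

View pics/d1.png

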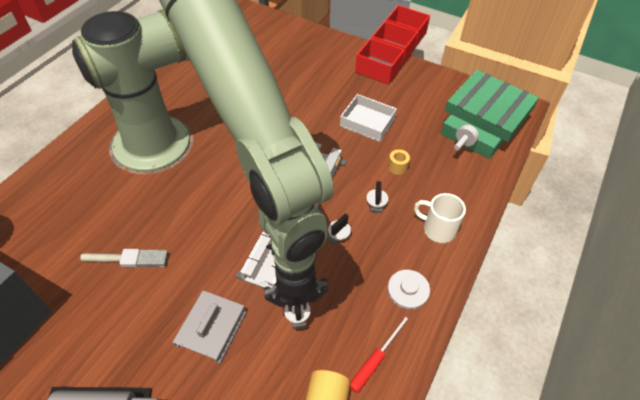

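View pics/d2.png

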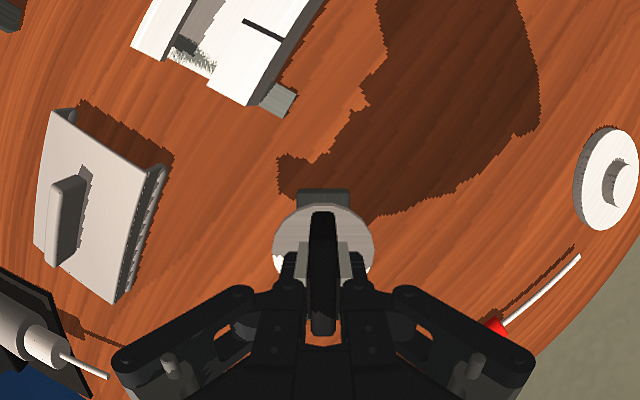

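```bash
cat >> h.py <<'E'
def place(ry):
    p=rw(0,ry,115); c=st()['tcp_pos']
    bot.movel([c[0],c[1],115],max_speed=150)
    y1=yw(YAW+PI/2,p[0],p[1],pref=1.0)
    bot.move_ptp(p,down(y1))
    bot.movel(rw(0,ry,76),max_speed=120)
    hit=bot.movel(rw(0,ry,49.5),max_speed=25,threshold=5)
    s=st(); print('insert',hit,s['tcp_pos'],wr(s['tcp_pos']),s['contact_force'])
    return y1
def turn(ry,y1,z):
    y2=y1+PI/2 if y1<YAW+PI/2+.1 else y1-PI/2
    bot.movel(rw(0,ry,z),down((y1+y2)/2),max_speed=20)
    s=st(); print('half',s['contact_force'],s['wrist_torque'])
    bot.movel(rw(0,ry,z),down(y2),max_speed=20)
    s=st(); print('turned',s['tcp_pos'],s['orientation'],s['contact_force'],s['wrist_torque'],s['t'])
E
python3 - <<'E'
from h import *
np.set_printoptions(precision=2,suppress=True)
y1=place(-180);print(y1,st()['qpos'],st()['t'])
snap("scene","e1.png")
E
```

```text
insert True [ 509.28 -191.46   50.63] [  -0.25 -179.83] [-0.09  0.1   5.02]
1.7059963267948965 [-0.5   0.5  -0.44  0.63 -0.    0.94] 18.8667
```

View pics/e1.png

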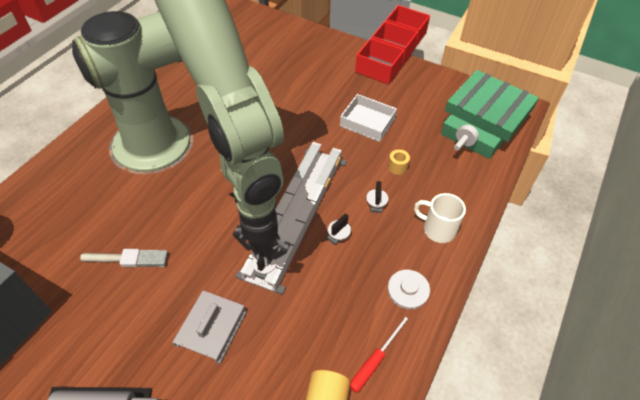

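Run:
```python
from h import *
np.set_printoptions(precision=2,suppress=True)
turn(-180,1.706,51.2)
bot.movel(rw(0,-180,50),max_speed=10,threshold=3);print(st()['tcp_pos'])
bot.grip(0.4); bot.movel(rw(0,-180,115),max_speed=150)
bot.move_ptp([400,-150,230],down(YAW+PI)); print(st()['t'],st()['contact_force'])
im=snap("top","e2.png");crop(im,200,140,360,260,5,'pics/e2a.png');crop(im,340,140,500,260,5,'pics/e2b.png')
im=snap("scene","e3.png");crop(im,230,140,430,290,4,'pics/e3a.png')
```

```text
half [-0.04  0.14 -2.26] [-0.02  0.07 -0.01]
turned [ 509.55 -191.59   51.17] [ 3.14 -0.   -3.01] [-0.46 -1.01 -2.65] [0.01 0.01 0.01] 20.7833
[ 509.68 -191.71   50.62]
22.625 [-0.08 -0.27 -0.03]
```

View pics/e2.png

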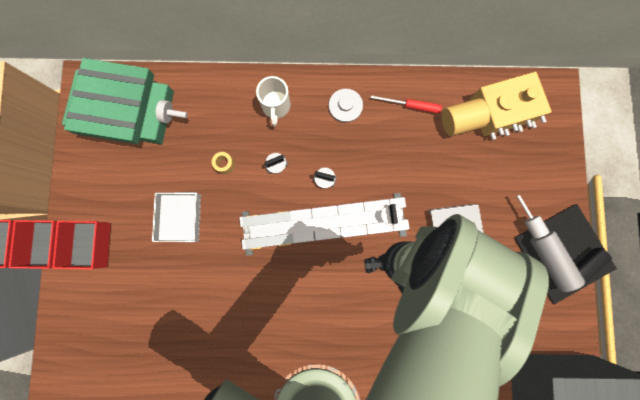

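View pics/e2a.png

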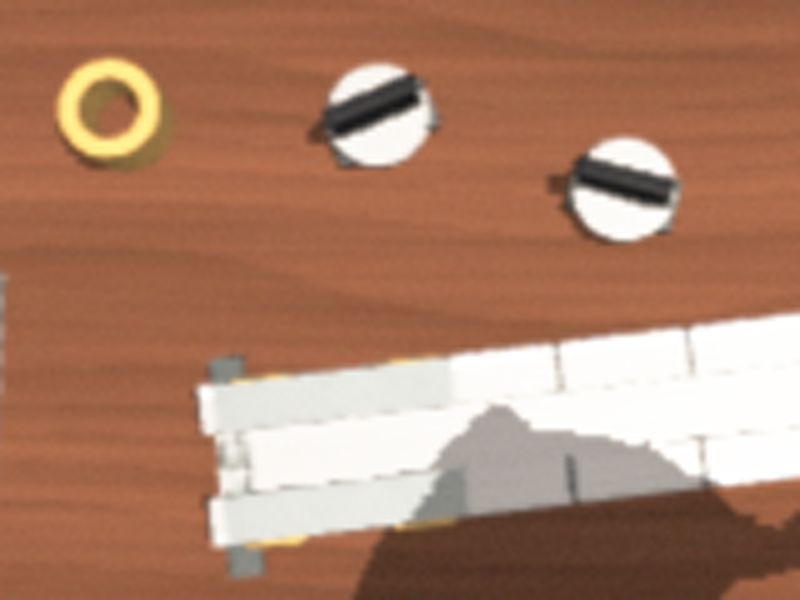

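View pics/e3a.png

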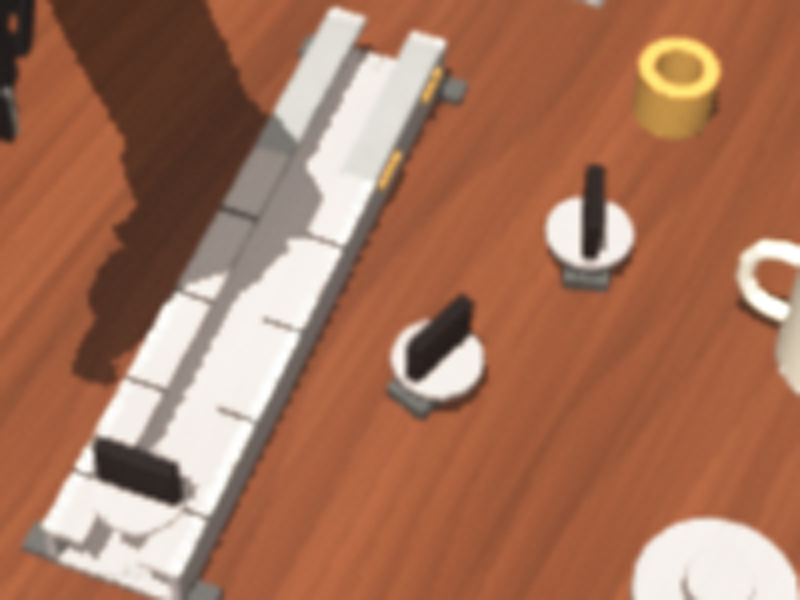

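Run:
```python
from h import *
np.set_printoptions(precision=2,suppress=True)
u=lambda pts:np.array(pts)/5+np.array([200,140])
f=unproj("top",u([(624,190)]),26)[0]; W=unproj("top",u([(580,172),(672,195)]),64); d=W[0]-W[1]
w=np.arctan2(d[1],d[0]); x,y=f[0]+2,f[1]-1; print(x,y,w)
pick(x,y,w)
y1=place(-110);print(y1,st()['t'])
z=st()['tcp_pos'][2]
if z<52:
    turn(-110,y1,z+.6)
    bot.movel(rw(0,-110,49.5),max_speed=10,threshold=3)
    bot.grip(0.4); bot.movel(rw(0,-110,115),max_speed=150)
    bot.move_ptp([400,-150,230],down(YAW+PI)); print(st()['t'])
im=snap("top","f2.png");crop(im,200,140,360,260,5,'pics/f2a.png');crop(im,340,140,500,260,5,'pics/f2b.png')
im=snap("scene","f3.png")
```

```text
610.0953911190032 -14.84006024029253 1.3370627398140107
dn False [610.65 -15.01  30.65]
sq opening 0.6085602286439404
grasp opening 0.12220993084882817 t 28.5417
insert True [ 499.82 -122.12   50.68] [  -0.28 -109.85] [-0.21  1.28  4.99]
1.7059963267948965 32.8417
half [-0.28  0.34 -3.51] [-0.02 -0.05  0.01]
turned [ 500.11 -122.24   51.28] [-3.14 -0.   -3.01] [-0.18 -0.37 -3.21] [0.01 0.01 0.02] 34.7083
36.5167
```

View pics/f2.png

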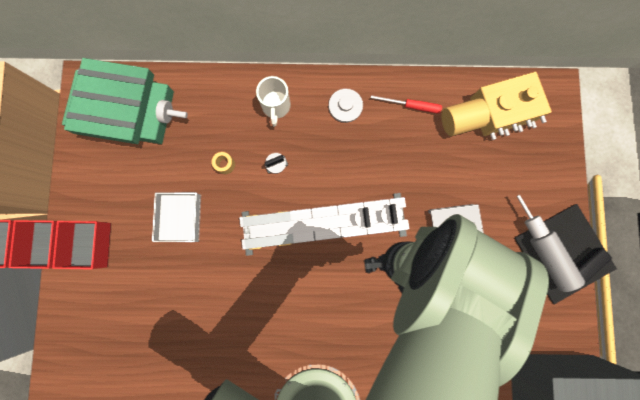

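View pics/f3.png

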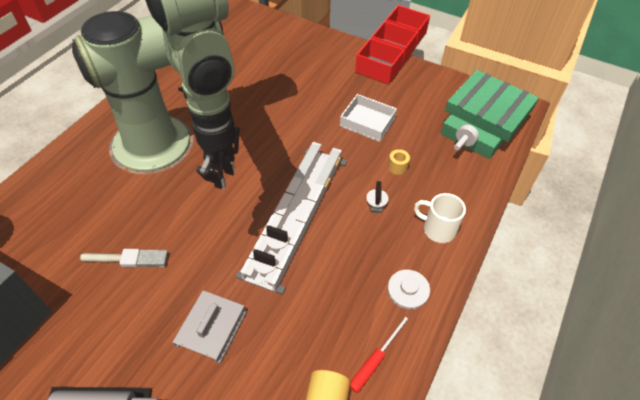

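Run:
```python
from h import *
np.set_printoptions(precision=2,suppress=True)
pick(650.5,119.3,1.974)
y1=place(-40);print(y1,st()['t'])
z=st()['tcp_pos'][2]
if z<52:
    turn(-40,y1,z+.6)
    bot.movel(rw(0,-40,49.5),max_speed=10,threshold=3)
    bot.grip(0.4); bot.movel(rw(0,-40,115),max_speed=150)
    bot.move_ptp([400,100,230],down(YAW+PI)); print(st()['t'])
im=snap("top","g2.png");crop(im,320,160,500,290,4.4,'pics/g2b.png')
im=snap("scene","g3.png")
```

```text
dn False [651.14 119.31  30.7 ]
sq opening 0.6052579233662574
grasp opening 0.12412399306936499 t 42.8
insert True [490.4  -52.84  50.66] [ -0.28 -39.92] [-1.42  0.25  4.16]
1.7059963267948965 45.8667
half [ 0.68  0.28 -3.24] [-0.02 -0.05  0.  ]
turned [490.66 -52.86  51.24] [ 3.14 -0.   -3.01] [-0.89  0.19 -2.73] [ 0.02 -0.02  0.03] 47.7333
49.7333
```

View pics/g2.png

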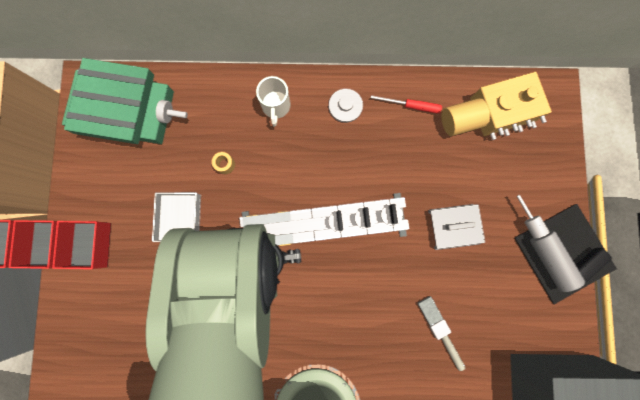

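View pics/g2b.png

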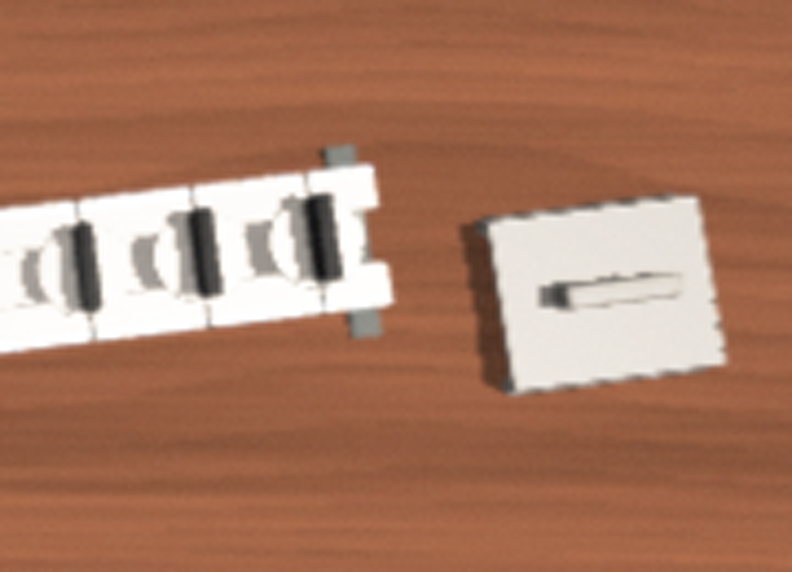

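View pics/g3.png

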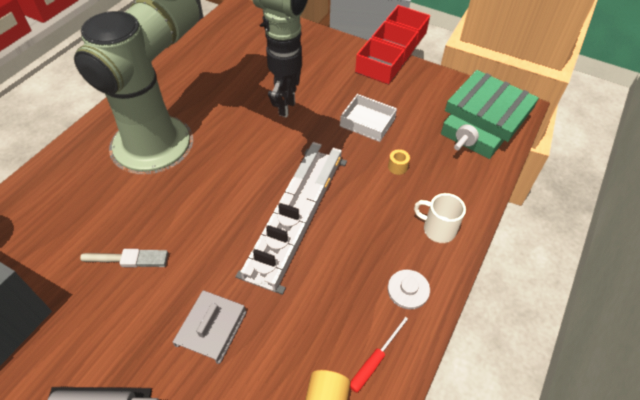

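Run:
```python
from h import *
np.set_printoptions(precision=2,suppress=True)
x,y,a=483.3,-370.7,.146
bot.grip(0.6,25)
yg=yw(a+PI/2,x,y)
bot.move_ptp([400,-300,250],down(yg))
bot.move_ptp([x,y,110],down(yg))
print(bot.movel([x,y,34],max_speed=80,threshold=6),st()['tcp_pos'])
bot.grip(0.0,80);s=st();print(s['opening'],s['contact_force'],s['wrist_torque'])
bot.movel([x,y,175],max_speed=150);s=st();print(s['opening'],s['contact_force'],s['wrist_torque'],s['t'])
bot.move_ptp(rw(0,60,175),down(yw(YAW+PI/2,485,0)))
bot.move_ptp(rw(0,150,130),down(yw(YAW+PI/2,485,0)))
print(st()['tcp_pos'],st()['qpos'],st()['t'])
cm=imaging.camera_model("wrist");im=snap("wrist","h1.png");im=snap("scene","h2.png")
```

```text
False [ 483.68 -371.09   34.55]
0.14831194335458747 [0.14 1.16 4.12] [ 0.11  0.12 -0.04]
0.147782910429734 [ 0.01  0.31 -0.8 ] [0.   0.03 0.04] 54.9833
[465.14 135.19 129.51] [ 0.13  0.31 -0.51  0.76 -0.    1.57] 57.0083
```

View pics/h1.png

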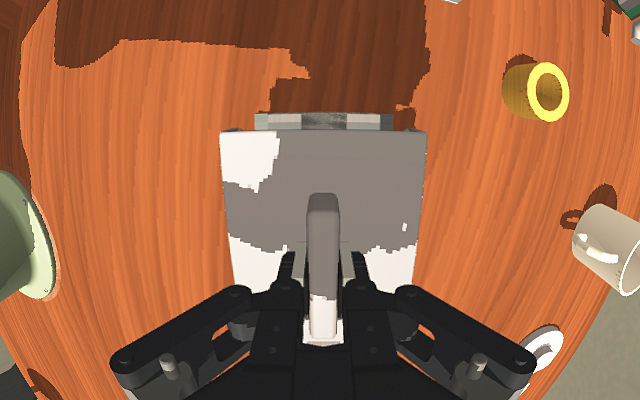

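View pics/h2.png

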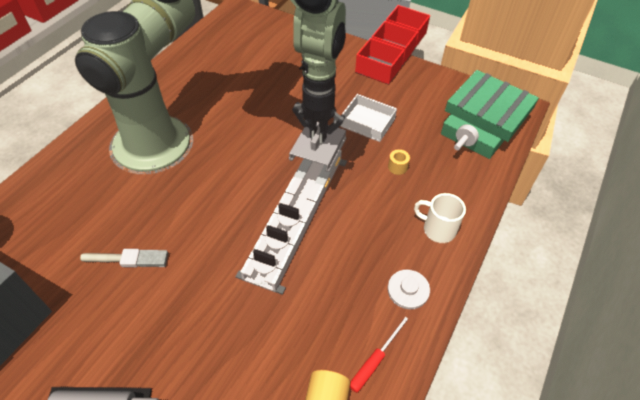

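Run:
```python
from h import *
np.set_printoptions(precision=2,suppress=True)
z=st()['tcp_pos'][2]-34.5+31
c=unproj("wrist",[(220,131),(427,131),(312,195),(333,195)],z);print([wr(p) for p in c],z, wr(st()['tcp_pos']))
c=unproj("wrist",[(310,196),(338,196)],z+30);print([wr(p) for p in c])
```

```text
[array([-48.6 , 215.14]), array([ 52.62, 215.08]), array([ -3.77, 182.27]), array([  6.64, 182.25])] 126.87437809169461 [  0.9  148.97]
[array([ -3.51, 191.15]), array([  7.54, 191.13])]
```

Run:
```python
from h import *
np.set_printoptions(precision=2,suppress=True)
bot.movel(rw(0,150,85),max_speed=60);s=st();print(wr(s['tcp_pos']),s['tcp_pos'],s['contact_force'])
h=bot.movel(rw(0,150,52),max_speed=15,threshold=4);s=st();print(h,wr(s['tcp_pos']),s['tcp_pos'],s['contact_force'],s['wrist_torque'],s['t'])
snap("wrist","i1.png");snap("scene","i2.png")
```

```text
[  0.24 150.06] [465.3  135.48  85.17] [ 0.67  0.02 -1.13]
True [  0.22 149.99] [465.29 135.41  60.87] [-0.36  1.43  2.79] [-0.05 -0.04 -0.01] 59.4833
```

View pics/i2.png

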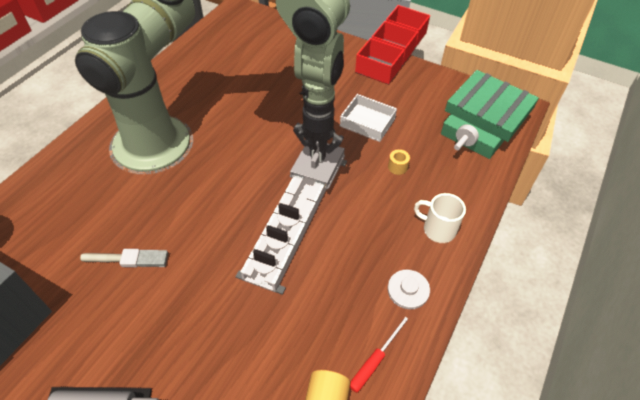

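Run:
```python
from h import *
np.set_printoptions(precision=2,suppress=True)
bot.grip(0.0,120)
for z in (58,55,52,50,48.5,47.5,46.5):
    h=bot.movel(rw(0,150,z),max_speed=15,threshold=35);s=st();print(z,h,s['tcp_pos'][2],s['contact_force'],s['wrist_torque'])
    if h: break
print(s['t'],s['opening']);snap("wrist","j1.png");snap("scene","j2.png")
```

```text
58 False 58.76747601444358 [-0.12 -0.75  8.98] [-0.08  0.25 -0.04]
55 False 55.29797792768042 [-0.37  0.44  4.41] [-0.02 -0.01 -0.01]
52 False 51.4959356071582 [ 1.47  0.54 -2.55] [ 0.05 -0.41  0.01]
50 False 49.35252810583078 [ 2.34  0.86 -8.88] [ 0.08 -0.6   0.04]
48.5 False 48.269214328484146 [ 3.72  0.31 -8.7 ] [ 0.11 -0.75  0.1 ]
47.5 False 47.78408080447072 [ 1.99  0.38 -0.66] [-0.02 -0.22  0.03]
46.5 False 47.74709037155668 [-3.21 -0.65 10.73] [-0.12  0.48  0.01]
61.85 0.1367615984594554
```

View pics/j1.png

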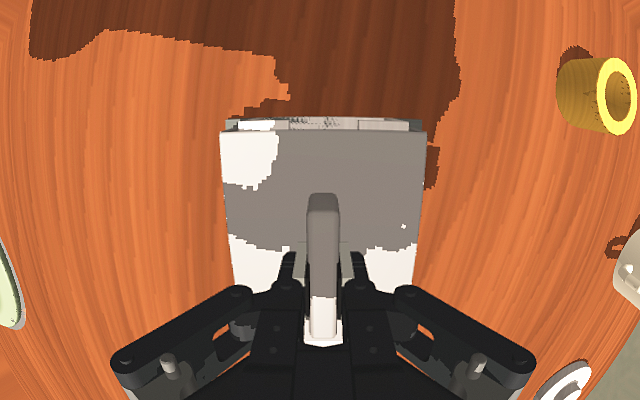

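Run:
```python
from h import *
np.set_printoptions(precision=2,suppress=True)
bot.grip(0.5); bot.movel(rw(0,150,110),max_speed=120); bot.grip(0.0,40)
yy=down(YAW+PI)
for sx in(-1,1):
  for sy in(-1,1):
    X,Y=sx*42,150+sy*54
    bot.move_ptp(rw(X,Y,90),yy)
    bot.movel(rw(X,Y,52),max_speed=100)
    h=bot.movel(rw(X,Y,40),max_speed=15,threshold=12);s=st();print(sx,sy,h,s['tcp_pos'][2],s['contact_force'],s['t'])
    bot.movel(rw(X,Y,90),max_speed=150)
bot.move_ptp([330,-150,260],down(YAW+PI)); print(st()['t'],st()['contact_force'])
im=snap("top","k1.png");crop(im,200,150,420,270,3.6,'pics/k1a.png')
im=snap("scene","k2.png");crop(im,230,130,370,290,3.7,'pics/k2a.png')
```

```text
-1 -1 True 44.03766763963307 [-1.65 -0.71  6.77] 66.1333
-1 1 True 44.0334197185357 [-0.95 -0.31  7.36] 68.2167
1 -1 True 44.04830527854664 [-1.8   0.7   7.04] 70.4083
1 1 True 44.05090390923534 [-1.76 -0.03  6.  ] 72.5
74.5083 [-0.56 -0.46 -1.56]
```

View pics/k1a.png

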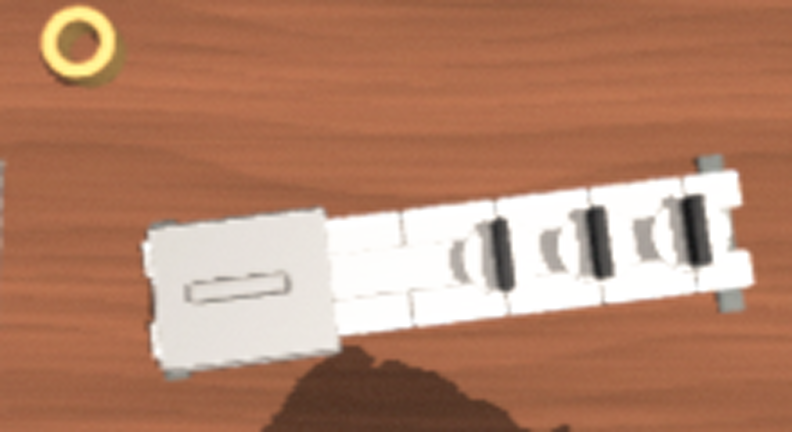

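View pics/k2a.png

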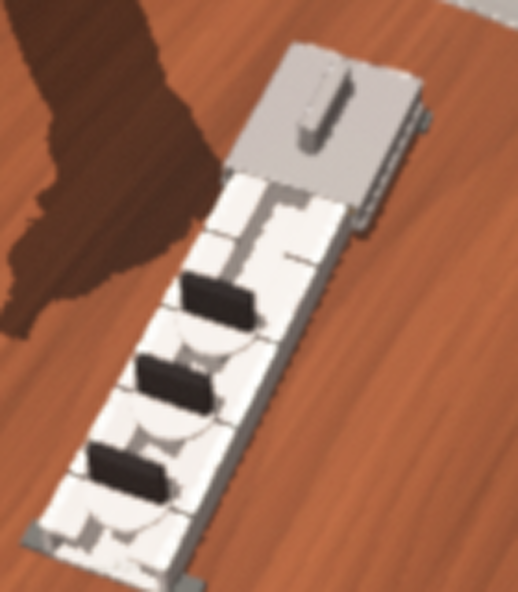

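View pics/k1.png

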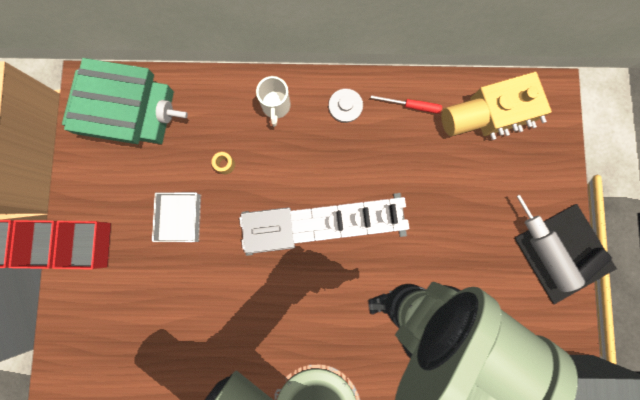

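Run:
```python
from h import *
np.set_printoptions(precision=1,suppress=True)
w=unproj("top",np.array([(503,254),(599,242),(697,231)])/3.6+[200,150],84);print([wr(p) for p in w])
c=unproj("top",np.array([(150,228),(324,208),(340,350),(162,374)])/3.6+[200,150],44);print(wr(c.mean(0)))
s=unproj("top",np.array([(402,228),(412,309)])/3.6+[200,150],40);print(wr(s.mean(0)))
bot.sign_off()
```

```text
[array([ -1.3, -38.8]), array([  -1.1, -107. ]), array([  -1.7, -176.6])]
[ -2.1 149.3]
[-0.9 29.6]
the job is handed in; nothing more can be done
```

I put all three studs into the slot and pressed the clip cap fully home, then handed the job in at about 75 s of the 210 s allowed. I saw only three studs on the bench, so one station stays empty.

- **Studs:** They stand at stations 0, 1 and 2, each seated with the flange on the lips and turned a quarter turn, with the wing straight across the strut. The final top view puts them 1–4 mm from their stations. Part of that is camera calibration, because the view also placed station 3 and the cap 1–2 mm to one side.
- **Knocked stud:** The second stud was moved a few centimetres before I picked it up, so I located it again first.
- **Cap:** I pressed it down by its rib, then pressed each corner in turn. At all four corners the plate top was at 44.0–44.1 mm, against 44 mm for fully home. The cap's centre is within about 2 mm of its place.
- **Ring and tray:** They look unmoved in the pictures, but I did not measure them.
- **Disagreements:** The two fixed cameras differed by about 4.5 mm in x. I settled the strut's position by touching both sides of the slot with the fingers, and all three studs then went in at the first try. No check failed.

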